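# Find the proud pad on the warming stand and seat it

## Task

One of the four rubber pads on the warming stand has worked loose and stands a little proud, so the serving board would rock on it. Feel gently across the pads for the high one, push that one fully home without pressing hard on the stand or the pads that are already seated, then set the serving board on the pads, centred and level, and let go. Leave the jar, the mill and the sauce bowl where they are.

Things in the scene. Friction and masses are not known exactly. Their poses are not given: they have to be found in the camera images.
- stand: warming stand, fixed: dark square steel base 150 x 150 x 14 mm with four posts, each under a round black pad (diameter 32 mm, flat top). Origin: centre of the base's underside; z up. Pad centres at x = +-55, y = +-55 mm. The frame of the pads is clamped at a height that differs each time: the seated pad tops, all level, lie 56 to 72 mm above the origin
- post_1 (a point): foot of the post at x, y = +55, +55 mm of the stand, at the stand's underside, below that pad's centre. As on every post, the pad is either seated or (one of the four) proud. The seated pads are springy: 1.5 N starts to sink them, then about 5 N per mm. They and the rest of the stand must never be loaded with more than 12 N in all
- post_2 (a point): the same at +55, -55 mm. The proud pad, on any post, stands 4 to 5.5 mm above the seated ones. It is firm, not springy: friction holds it and it slides down only at about 16 N (up to 12 N leaves it where it is). It meets its stop within 1 mm of the height of the others and stays there; 20 to 24 N at the stop does no harm
- post_3 (a point): the same at -55, +55 mm
- post_4 (a point): the same at -55, -55 mm
- board: round wooden serving board, diameter 190 mm, 12 mm thick, 0.3 to 0.6 kg, flat on the worktop, with a steel bridge handle across its middle. Origin: centre of its underside, z up; the handle bar runs along its y axis, 90 mm long, 12 mm thick along x, 16 mm high (48 to 64 mm above the underside), on two thin posts 80 mm apart
- board_grip (a point): middle of the board's handle bar, 56 mm above the board's underside; axes as the board's
- jar_red: bystander: jam jar with a red lid, 60 mm diameter, 75 mm high; origin at the centre of its underside
- mill: bystander: turned wooden mill, 52 mm diameter, 140 mm high; origin at the centre of its underside
- sauce: bystander: small white bowl of red sauce with a spoon standing in it, 113 x 153 x 137 mm over all; origin at the centre of its underside

How it is judged:
By the outcome, as a careful person would: the job done as asked, in the order asked, and still so for the second after the job is handed in, with the robot touching nothing.
It also fails if it takes over 72 s, if anything falls off the work surface, if the arm or the gripper's body presses on something with over 40 N, if the wrist force passes 120 N, or if a joint passes its speed limit or range.

## Robot

A 7-joint arm with a two-finger parallel gripper is mounted at the origin on a cart in front of the work surface, level with it; the furniture and walls round the work are solid. World frame = base frame: x ahead of the robot, y to its left, z up, the work surface at z = 0. Lengths are in m, angles in rad, forces in N, time in s.
With the tool pointing down it reaches from about 0.4 to 0.875 m from the base axis. Payload 19.3 kg.
Tool frame: the origin (TCP) lies at the very end of the fingers, on their centre line; the grasp point (between the pads) lies 19 mm behind it; z points along the fingers, x is the direction in which the jaws open and shut, and the axes are right-handed (so a half turn about z gives the same grasp; the last joint's range is limited). The gripper opens to 85 mm and grips with 20 to 120 N. Pads are 22 mm wide; open, the fingers measure 114 mm over their backs; the gripper's body (76 mm by 85 mm) begins 54 mm behind the grasp point. The pads swing forward as they close: fully open they stand 13 mm farther back than shut.
Start: joints at [-0.07, 0.521, -0.036, 1.599, 0.021, 1.021, -0.113], TCP at [0.625, -0, 0.231] pointing down, gripper open.
Joint ranges: [-2.91, 2.91], [-0.3, 2.13], [-1.5, 1.42], [0.17, 2.43], [-1.26, 4.41], [0.16, 1.93], [-2.52, 2.52]. Speed limits (rad/s): [1.89, 1.89, 2.39, 2.39, 3.01, 3.01, 3.01].

## Interface

Orientations are given as [roll, pitch, yaw] about the fixed x, y, z axes, in that order (R = Rz(yaw) Ry(pitch) Rx(roll)).
In Python, from workcell import bot gives the robot as it stands.
- The arm moves only by the tool jog_arm, never from a script. Its argument "increments" is a list of rows, each an object of numbers: "wx", "wy", "wz": the turn, a rotation vector about the tool's x, y, z in degrees; "x", "y", "z": the shift along the tool's x, y, z in cm; "claw": the opening in per cent of the stroke, from 0 (shut) to 100 (fully open). A call has 1 to 10 rows; each row is the pose to reach, as a shift and turn from the pose measured when the call began, along the tool's axes at that moment; what a row does not reach only later rows make up. A row lasts 1/8 s, in which the tool goes at most 62.5 mm and 10.7 degrees, less where a joint would pass 70% of its speed; a pose out of reach is approached as far as the arm can. A call with a gripper value outside its range is refused whole. The fingers move at their own pace and stop on an object; "squeeze" is the grip in N (left out, the last holds). Time passes only in rows, so rows that repeat a pose let the fingers close. It gives the time, the measured TCP pose, the force and the opening at its end, in the units of the state.
- bot.observe(): the state, without advancing time (a new reading comes with each control period).
- bot.grab_frame(name): name is "scene" or "side" or "wrist"; returns a dict with "pixels" (420x560x3 uint8, red, green, blue), "fov_y" (degrees; the focal length in pixels is half the picture's height over the tangent of half this angle, whatever the lens; pixels are square), "cx", "cy" (the principal point, pixels), "origin" and "orientation" of the camera in the world. Camera axes: x right, y down, z forward; pixel columns grow to the right and rows downward; lengths in m; the calibration is good to about 2 mm. The wrist camera is an equidistant fisheye: a pixel r from the principal point sees the ray r / f radians off the axis. A picture is of the moment at which its call begins. There is no depth.
- bot.job_done(): hands the job in, once; it reports no verdict.
The state is a dict: "clock": time; "qpos": joint angles; "qd": joint speeds; "joint_efforts": joint torques, N m; "position": TCP position; "tool_rot": TCP orientation; "force": force on the tool from outside, world axes, zero at the start; "moment": the same for the moment, N m; "grip_width": finger opening in m.
Only numpy, scipy, OpenCV 4.12 (cv2) and the standard library are available. Lean on these libraries where they do the work, as an engineer would, in place of code of your own. Each camera call takes 0.05 s, during which the arm holds its last target.

## Working session

There is one attempt and no reset: what is moved stays moved. The work goes in short steps, Python scripts to look and compute and a tool call to move; the robot and the scene stay as the last step left them, time stands still between calls to the robot, and variables do not carry over. Pictures are saved under pics/ and viewed, and the job is handed in when it is done.

Besides the shell and the picture viewer there is one more tool, called after "Call:" by a JSON object that holds its "name" and its "arguments". jog_arm: Moves the arm, as the interface text tells. Its arguments: {"type":"object","properties":{"increments":{"type":"array","items":{"type":"object","properties":{"wx":{"type":"number"},"wy":{"type":"number"},"wz":{"type":"number"},"x":{"type":"number"},"y":{"type":"number"},"z":{"type":"number"},"claw":{"type":"number"}}}},"squeeze":{"type":"number"}},"required":["increments"]}

```bash
mkdir -p pics; ls
cat > h.py <<'E'
import numpy as np, cv2
from workcell import bot
from scipy.spatial.transform import Rotation as R
def grab(n,name):
    f=bot.grab_frame(n); cv2.imwrite('pics/'+name+'.png',f['pixels'][:,:,::-1]); 
    import pickle; pickle.dump(f,open('pics/'+name+'.pkl','wb')); return f
E
python3 - <<'E'
from h import *
for n in ['scene','side','wrist']:
    f=grab(n,n+'0'); print(n,f['fov_y'],f['cx'],f['cy'],f['origin'],f['orientation'])
print(bot.observe())
E
```

```text
pics
scene 49.37343544973736 279.158853172825 205.70303569382872 [0.0714912  0.9114642  0.81728717] [-2.23711989e+00 -1.17473952e-03 -2.63298500e+00]
side 57.78742280995596 277.8040442977926 217.37609726054023 [ 0.28001106 -0.64237652  0.67327831] [-2.21836902  0.01716694 -0.35556009]
wrist 65.70646984690485 277.6959992066141 210.68859624900105 [0.62512931 0.07466057 0.37250123] [2.84160207e+00 1.11670020e-03 1.22123889e-04]
{'clock': 0.15, 'qpos': array([-0.07019599,  0.52186226, -0.03631313,  1.59987122,  0.02116827,
        1.02109107, -0.11275939]), 'qd': array([-0.00117442, -0.00256162, -0.00069585, -0.00204471, -0.00067906,
       -0.00093753, -0.00143333]), 'joint_efforts': array([ 4.00798544e-04, -9.27376485e+01,  1.98035471e+00, -3.70049715e+01,
        1.79930578e-02,  6.46477114e-03, -1.41420460e-05]), 'position': array([ 6.24749647e-01, -3.13914554e-05,  2.30869435e-01]), 'tool_rot': array([ 3.14155599e+00,  8.47651578e-04, -4.82921773e-06]), 'force': array([ 0.10317757, -0.86520021, -0.14634819]), 'moment': array([-0.00858025,  0.05603585, -0.01261214]), 'grip_width': 0.08557098887058891}
```

View pics/scene0.png

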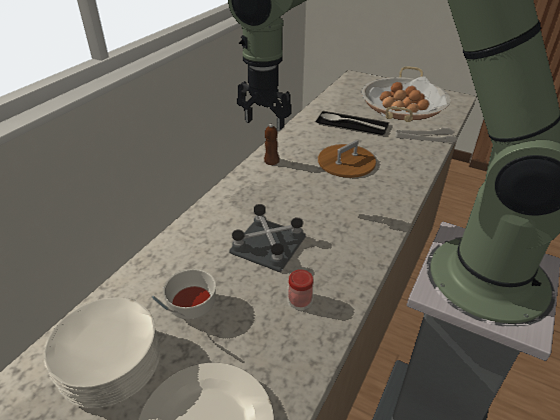

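View pics/side0.png

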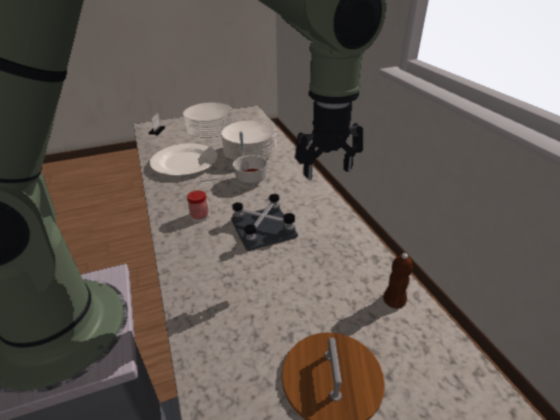

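View pics/wrist0.png

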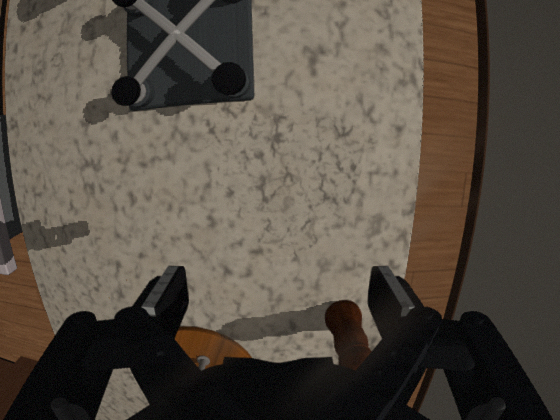

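```bash
cat >> h.py <<'E'
import pickle
def load(n): return pickle.load(open('pics/'+n+'.pkl','rb'))
def ray(f,u,v,fish=False):
    foc=f['pixels'].shape[0]/2/np.tan(np.radians(f['fov_y'])/2)
    a=(np.array([u-f['cx'],v-f['cy']]))
    if fish:
        r=np.hypot(*a); th=r/foc; d=np.array([*(a/r*np.sin(th)),np.cos(th)])
    else: d=np.array([*(a/foc),1.])
    return R.from_euler('xyz',f['orientation']).apply(d/np.linalg.norm(d))
def onplane(f,u,v,z,fish=False):
    d=ray(f,u,v,fish); o=f['origin']; return o+d*(z-o[2])/d[2]
def tri(obs):
    A=np.zeros((3,3));b=np.zeros(3)
    for f,u,v,fi in obs:
        d=ray(f,u,v,fi);P=np.eye(3)-np.outer(d,d);A+=P;b+=P@f['origin']
    p=np.linalg.solve(A,b)
    res=[np.linalg.norm((np.eye(3)-np.outer(ray(f,u,v,fi),ray(f,u,v,fi)))@(p-f['origin'])) for f,u,v,fi in obs]
    return p,res
def crop(name,u0,v0,u1,v1,out):
    im=cv2.imread('pics/'+name+'.png')[v0:v1,u0:u1]
    s=min(800//(u1-u0),600//(v1-v0)); cv2.imwrite('pics/'+out+'.png',cv2.resize(im,None,fx=s,fy=s,interpolation=cv2.INTER_CUBIC)); print(out,'scale',s)
E
python3 - <<'E'
from h import *
crop('scene0',220,195,320,270,'c1')
crop('side0',220,185,310,250,'c2')
crop('scene0',310,130,390,185,'c3')
crop('side0',275,325,395,415,'c4')
E
```

```text
c1 scale 8
c2 scale 8
c3 scale 10
c4 scale 6
```

View pics/c1.png

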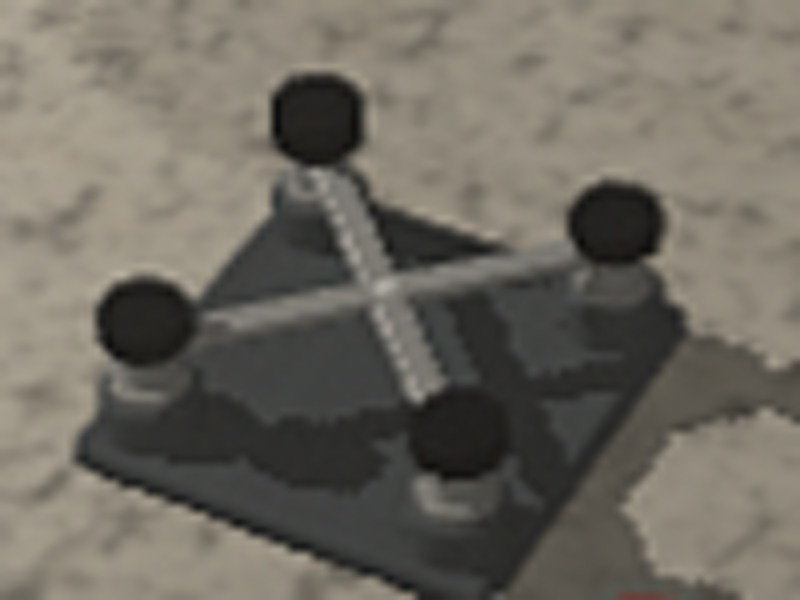

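View pics/c2.png

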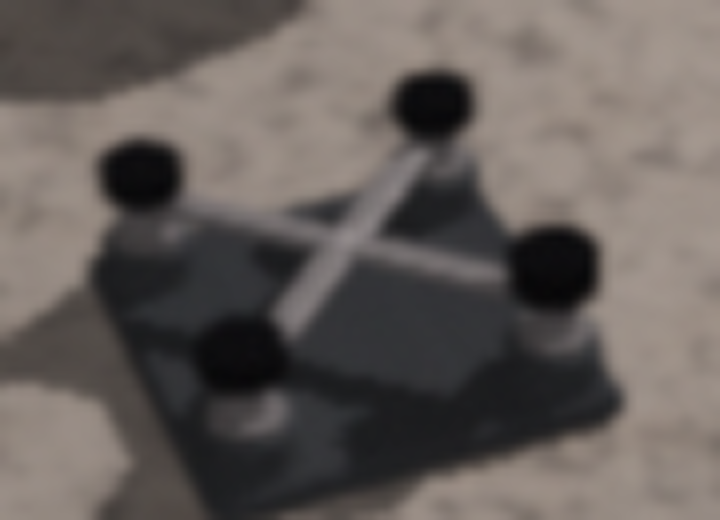

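View pics/c3.png

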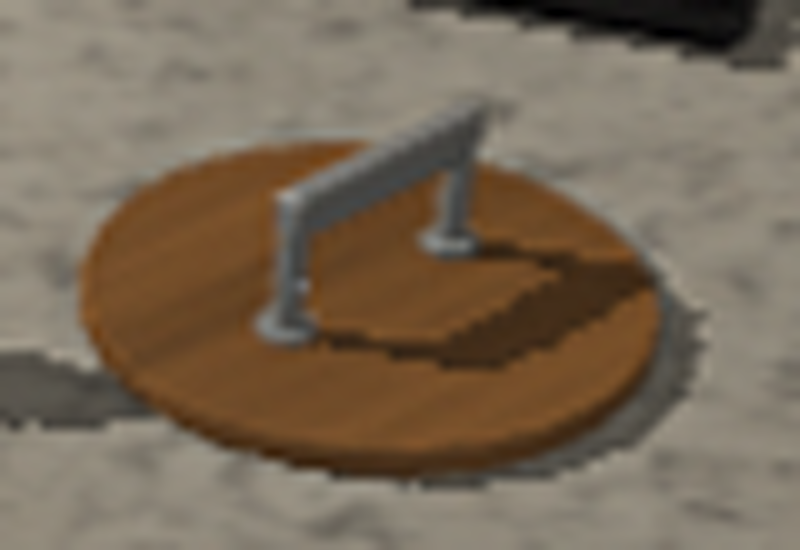

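View pics/c4.png

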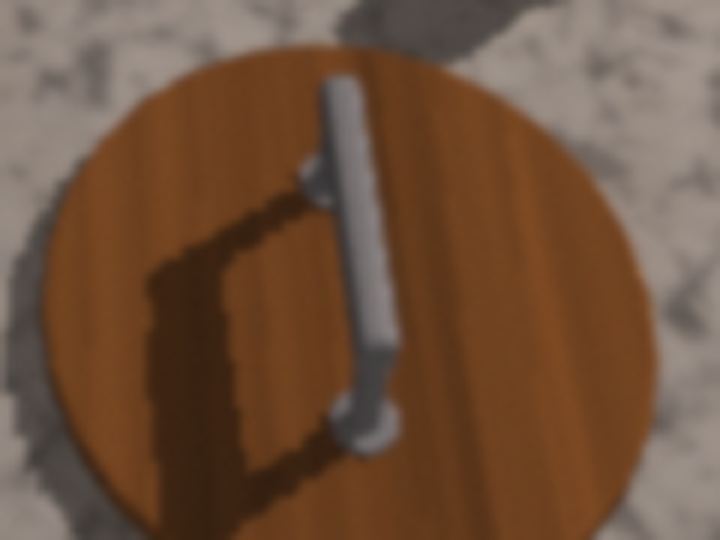

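Run:
```python
from h import *
def blobs(name,roi,thr,amin):
    f=load(name); im=f['pixels'].astype(int).max(2); u0,v0,u1,v1=roi
    m=np.zeros(im.shape,np.uint8); m[v0:v1,u0:u1]=(im[v0:v1,u0:u1]<thr)
    m=cv2.morphologyEx(m,cv2.MORPH_OPEN,np.ones((3,3),np.uint8))
    n,l,s,c=cv2.connectedComponentsWithStats(m)
    return [(c[i].round(1),s[i]) for i in range(1,n) if s[i][4]>amin]
for n,roi,t in [('scene0',(220,195,320,270),42),('side0',(220,185,310,250),24),('wrist0',(60,0,260,110),30)]:
    print(n)
    for b in blobs(n,roi,t,20): print(b)
f=load('side0')
m=cv2.inRange(cv2.cvtColor(f['pixels'],cv2.COLOR_RGB2HSV),(3,120,20),(20,255,255))
m[:325]=0;m[:,:270]=0;m[:,392:]=0
ys,xs=np.where(m); print(xs.min(),xs.max(),ys.min(),ys.max())
f2=load('scene0')
for (a,b) in [((340/10+0,0),0)]: pass
# handle bar top ends: scene crop3 /10 + (310,130); side crop4 /6 +(275,325)
s1=(310+29.3,130+19.5); s2=(310+47.5,130+10.8)
q1=(275+343/6,325+77/6); q2=(275+381/6,325+338/6)
print(tri([(f2,*s1,0),(f,*q1,0)]),tri([(f2,*s2,0),(f,*q2,0)]))
print(tri([(f2,*s1,0),(f,*q2,0)]),tri([(f2,*s2,0),(f,*q1,0)]))
```

```text
scene0
(array([259. , 209.6]), array([254, 205,  11,  11, 100], dtype=int32))
(array([296.6, 222.9]), array([292, 219,  10,   9,  83], dtype=int32))
(array([237.7, 235. ]), array([233, 231,  11,   9,  90], dtype=int32))
(array([277.1, 248.9]), array([271, 244,  13,  11, 119], dtype=int32))
side0
(array([273.7, 197.8]), array([270, 195,   8,   7,  45], dtype=int32))
(array([237.1, 206.7]), array([234, 204,   7,   7,  43], dtype=int32))
(array([288.6, 218.1]), array([284, 214,  10,   9,  73], dtype=int32))
(array([249.7, 229.2]), array([245, 225,  11,   9,  80], dtype=int32))
wrist0
(array([124.1,   2.5]), array([114,   0,  21,   7, 117], dtype=int32))
(array([179.4,   5.9]), array([168,   0,  25,  15, 191], dtype=int32))
(array([225.4,   1.9]), array([214,   0,  25,   7,  90], dtype=int32))
(array([133.6,  15.2]), array([128,  12,  14,   8,  89], dtype=int32))
(array([177.1,  18.2]), array([172,  14,  10,   9,  53], dtype=int32))
(array([141.6,  43. ]), array([127,  25,  37,  42, 459], dtype=int32))
(array([227.6,  79. ]), array([210,  62,  36,  35, 930], dtype=int32))
(array([126.1, 
[... 489 characters left out ...]
[218.2,  99.3]), array([211,  97,  16,   6,  66], dtype=int32))
(array([176.6, 102.6]), array([167,  98,  21,   8,  90], dtype=int32))
(array([135.2, 107.5]), array([131, 106,  10,   4,  35], dtype=int32))
282 383 333 419
(array([ 0.51334798, -0.2708622 ,  0.063987  ]), [np.float64(0.0017939274531083818), np.float64(0.0017939274531084686)]) (array([ 0.48404368, -0.35127322,  0.06337804]), [np.float64(0.0023141639139455388), np.float64(0.0023141639139455453)])
(array([ 0.51697317, -0.32676263,  0.02297584]), [np.float64(0.01605190172606321), np.float64(0.016051901726063213)]) (array([ 0.48163315, -0.29826296,  0.10080079]), [np.float64(0.018160192809624612), np.float64(0.018160192809624606)])
```

Run:
```python
from h import *
f2=load('scene0');f=load('side0')
S=[(259,209.6),(296.6,222.9),(237.7,235),(277.1,248.9)]
Q=[(273.7,197.8),(237.1,206.7),(288.6,218.1),(249.7,229.2)]
for s in S:
    L=[(tri([(f2,*s,0),(f,*q,0)]),q) for q in Q]
    for (p,r),q in L: 
        if r[0]<.008: print(s,q,p.round(4),np.round(r,4))
w=load('wrist0')
for u,v in [(227.6,79),(125.5,90)]: print(onplane(w,u,v,.063,True))
```

```text
(259, 209.6) (273.7, 197.8) [0.5522 0.1538 0.1016] [0.0015 0.0015]
(259, 209.6) (288.6, 218.1) [0.5788 0.1094 0.0588] [0.0002 0.0002]
(296.6, 222.9) (237.1, 206.7) [0.4488 0.1517 0.1002] [0.0033 0.0033]
(296.6, 222.9) (249.7, 229.2) [0.4686 0.1058 0.0559] [0.0003 0.0003]
(237.7, 235) (273.7, 197.8) [0.5755 0.2187 0.0558] [0.0004 0.0004]
(237.7, 235) (288.6, 218.1) [0.6058 0.1745 0.0064] [0.0015 0.0015]
(277.1, 248.9) (237.1, 206.7) [0.465  0.2147 0.0561] [0.0004 0.0004]
(277.1, 248.9) (249.7, 229.2) [0.4875 0.169  0.0052] [0.003 0.003]
[0.57777273 0.10824639 0.063     ]
[0.47199436 0.10567216 0.063     ]
```

Call:
{"name": "jog_arm", "arguments": {"increments": [{"x":-4,"y":-4,"claw":0},{"x":-8,"y":-8,"claw":0},{"x":-10.3,"y":-11.5,"claw":0},{"x":-10.3,"y":-11.5,"claw":0},{"x":-10.3,"y":-11.5,"claw":0},{"x":-10.3,"y":-11.5,"claw":0}]}}

```text
schema error: expected keys wx, wy, wz, x, y, z, claw
```

Run:
```python
from h import *
f=grab('wrist','wrist1'); print(f['origin'],f['orientation'])
for i in range(3):
    o=bot.observe(); print(o['clock'],o['position'],o['tool_rot'],o['force'],o['grip_width'])
```

```text
[0.62515611 0.07466068 0.37257945] [2.84161315e+00 9.60505375e-04 1.17257399e-04]
0.2 [ 6.24816623e-01 -1.47980054e-05  2.30949025e-01] [3.14155067e+00 6.51923164e-04 3.96301094e-05] [-0.41199723  1.00956699  0.42265216] 0.08554209576746355
0.2 [ 6.24816623e-01 -1.47980054e-05  2.30949025e-01] [3.14155067e+00 6.51923164e-04 3.96301094e-05] [-0.41199723  1.00956699  0.42265216] 0.08554209576746355
0.2 [ 6.24816623e-01 -1.47980054e-05  2.30949025e-01] [3.14155067e+00 6.51923164e-04 3.96301094e-05] [-0.41199723  1.00956699  0.42265216] 0.08554209576746355
```

View pics/wrist1.png

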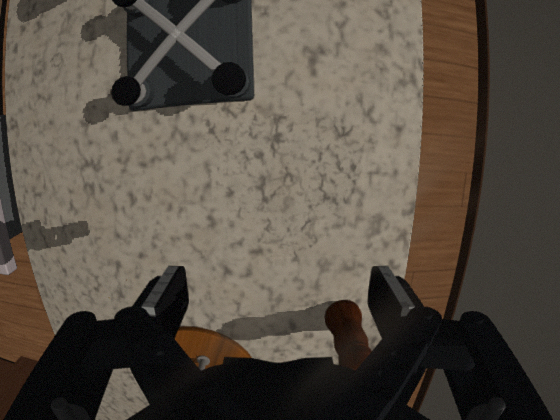

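The move was refused: every key is required. The picture still shows the start view. I'm resending it with all the keys.

Call:
{"name": "jog_arm", "arguments": {"increments": [{"wx":0,"wy":0,"wz":0,"x":-4,"y":-4,"z":0,"claw":0},{"wx":0,"wy":0,"wz":0,"x":-8,"y":-8,"z":0,"claw":0},{"wx":0,"wy":0,"wz":0,"x":-10.3,"y":-11.5,"z":0,"claw":0},{"wx":0,"wy":0,"wz":0,"x":-10.3,"y":-11.5,"z":0,"claw":0},{"wx":0,"wy":0,"wz":0,"x":-10.3,"y":-11.5,"z":0,"claw":0},{"wx":0,"wy":0,"wz":0,"x":-10.3,"y":-11.5,"z":0,"claw":0}]}}

```text
clock: 0.95
position: [0.5222, 0.114, 0.2309]
tool_rot: [3.141, 0.001, -0.001]
force: [0.3, 0.1, 0.3]
grip_width: -0.0
```

Run:
```python
from h import *
f=grab('wrist','wrist2'); print(f['origin'],f['orientation'])
o=bot.observe(); print(o['clock'],o['position'],o['tool_rot'],o['force'],o['grip_width'])
```

```text
[0.52274343 0.1887881  0.37255939] [ 2.84130083e+00  8.63226911e-04 -1.32551152e-03]
1.0 [0.52218719 0.11412464 0.2308473 ] [ 3.14128480e+00  8.34741988e-04 -1.40703135e-03] [ 0.18500898 -0.42191761  0.0390067 ] 0.0002054478782142744
```

View pics/wrist2.png

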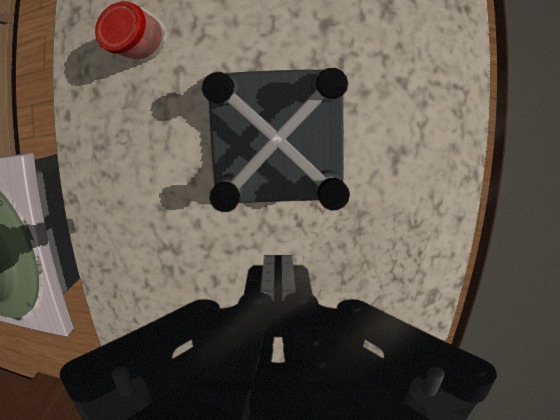

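The wrist view shows all four pads clearly, at about (218,87), (332,83), (224,195) and (334,193). The jar is at the upper left.

Run:
```python
from h import *
f=load('wrist2'); g=cv2.GaussianBlur(f['pixels'].max(2),(3,3),0)
m=(g<26).astype(np.uint8); m=cv2.morphologyEx(m,cv2.MORPH_OPEN,cv2.getStructuringElement(cv2.MORPH_ELLIPSE,(17,17)))
m[230:]=0
n,l,s,c=cv2.connectedComponentsWithStats(m)
P=[]
for i in range(1,n):
    if s[i][4]<300: continue
    cs,_=cv2.findContours((l==i).astype(np.uint8),0,1); (u,v),r=cv2.minEnclosingCircle(cs[0])
    p=onplane(f,*c[i],.062,True); P.append(p); print(s[i],c[i].round(1),round(r,1),p.round(4))
P=np.array(P); cen=P.mean(0); print('cen',cen)
P=P[np.lexsort((P[:,0],))]
a=P[np.argsort(P[:,0])]; 
lo=a[:2];hi=a[2:]
lo=lo[np.argsort(lo[:,1])];hi=hi[np.argsort(hi[:,1])]
for d,b in [(hi[0]-lo[0],0),(hi[1]-lo[1],0),(lo[1]-lo[0],90),(hi[1]-hi[0],90)]: print(np.linalg.norm(d[:2]),np.degrees(np.arctan2(d[1],d[0]))-b)
# triangulation with wrist
f2=load('scene0');fs=load('side0')
```

```text
[316  69  30  30 697] [330.7  83.2] 15.2 [0.5725 0.2184 0.062 ]
[203  73  30  31 698] [217.5  87.5] 15.3 [0.4656 0.2146 0.062 ]
[317 179  31  30 718] [332.2 193.4] 15.8 [0.5766 0.1105 0.062 ]
[211 182  28  29 625] [224.3 196. ] 14.3 [0.4692 0.1079 0.062 ]
cen [0.5209476  0.16285414 0.062     ]
0.10743732622083098 1.3793935296450837
0.10701943714795316 2.0127762891575767
0.10672039773001576 1.9372525967572614
0.10790829848213665 2.1564840194522503
```

Run:
```python
from h import *
f2=load('scene0');f=load('side0');w=load('wrist2')
print('bowl rim L,R,far,near scene',[onplane(f2,u,v,.05)[:2].round(3) for u,v in [(164,290),(216,290),(190,272),(192,317)]])
print('spoon tip', tri([(f2,153,296,0),(f,241,134,0)]))
print('jar lid',onplane(f2,301,279,.075),onplane(w,124,28,.075,True))
print('mill top',onplane(f2,270,128,.14), onplane(f,404,257,.14))
```

```text
bowl rim L,R,far,near scene [array([0.621, 0.444]), array([0.521, 0.389]), array([0.605, 0.373]), array([0.522, 0.473])]
spoon tip (array([0.56998359, 0.51586558, 0.12987043]), [np.float64(0.001854765750535722), np.float64(0.0018547657505357067)])
jar lid [0.36274378 0.28934907 0.075     ] [0.37345719 0.28239935 0.075     ]
mill top [ 0.70206156 -0.16361226  0.14      ] [ 0.70822768 -0.19731272  0.14      ]
```

Call:
{"name": "jog_arm", "arguments": {"increments": [{"wx":0,"wy":0,"wz":0,"x":-3,"y":0.5,"z":3,"claw":0},{"wx":0,"wy":0,"wz":0,"x":-5.36,"y":0.84,"z":8,"claw":0},{"wx":0,"wy":0,"wz":0,"x":-5.36,"y":0.84,"z":12,"claw":0},{"wx":0,"wy":0,"wz":0,"x":-5.36,"y":0.84,"z":14.6,"claw":0},{"wx":0,"wy":0,"wz":0,"x":-5.36,"y":0.84,"z":14.6,"claw":0},{"wx":0,"wy":0,"wz":0,"x":-5.36,"y":0.84,"z":14.6,"claw":0}]}}

```text
clock: 1.75
position: [0.4691, 0.1056, 0.0857]
tool_rot: [3.141, 0.0, -0.002]
force: [-0.1, -0.3, -0.2]
grip_width: 0.0
```

Call:
{"name": "jog_arm", "arguments": {"increments": [{"wx":0,"wy":0,"wz":0,"x":0,"y":0,"z":0.5,"claw":0},{"wx":0,"wy":0,"wz":0,"x":0,"y":0,"z":0.9,"claw":0},{"wx":0,"wy":0,"wz":0,"x":0,"y":0,"z":1.2,"claw":0},{"wx":0,"wy":0,"wz":0,"x":0,"y":0,"z":1.2,"claw":0}]}}

```text
clock: 2.25
position: [0.4689, 0.1055, 0.0735]
tool_rot: [3.141, 0.0, -0.002]
force: [-0.5, 0.1, -0.1]
grip_width: 0.0
```

Call:
{"name": "jog_arm", "arguments": {"increments": [{"wx":0,"wy":0,"wz":0,"x":0,"y":0,"z":0.1,"claw":0},{"wx":0,"wy":0,"wz":0,"x":0,"y":0,"z":0.2,"claw":0},{"wx":0,"wy":0,"wz":0,"x":0,"y":0,"z":0.2,"claw":0}]}}

```text
clock: 2.62
position: [0.4689, 0.1056, 0.0715]
tool_rot: [3.141, 0.0, -0.002]
force: [0.2, -0.2, 0.6]
grip_width: -0.0006
```

Call:
{"name": "jog_arm", "arguments": {"increments": [{"wx":0,"wy":0,"wz":0,"x":0,"y":0,"z":0.1,"claw":0},{"wx":0,"wy":0,"wz":0,"x":0,"y":0,"z":0.2,"claw":0},{"wx":0,"wy":0,"wz":0,"x":0,"y":0,"z":0.2,"claw":0}]}}

```text
clock: 3.0
position: [0.4689, 0.1056, 0.0694]
tool_rot: [3.141, 0.001, -0.002]
force: [-0.6, 0.6, 0.1]
grip_width: 0.0001
```

Call:
{"name": "jog_arm", "arguments": {"increments": [{"wx":0,"wy":0,"wz":0,"x":0,"y":0,"z":0.1,"claw":0},{"wx":0,"wy":0,"wz":0,"x":0,"y":0,"z":0.15,"claw":0},{"wx":0,"wy":0,"wz":0,"x":0,"y":0,"z":0.15,"claw":0}]}}

```text
clock: 3.38
position: [0.4688, 0.1055, 0.0679]
tool_rot: [3.141, 0.001, -0.002]
force: [0.2, 0.5, 0.0]
grip_width: 0.0002
```

Call:
{"name": "jog_arm", "arguments": {"increments": [{"wx":0,"wy":0,"wz":0,"x":0,"y":0,"z":0.1,"claw":0},{"wx":0,"wy":0,"wz":0,"x":0,"y":0,"z":0.15,"claw":0},{"wx":0,"wy":0,"wz":0,"x":0,"y":0,"z":0.15,"claw":0}]}}

```text
clock: 3.75
position: [0.4688, 0.1055, 0.0663]
tool_rot: [3.141, 0.001, -0.002]
force: [0.5, 0.7, 0.6]
grip_width: 0.0
```

Call:
{"name": "jog_arm", "arguments": {"increments": [{"wx":0,"wy":0,"wz":0,"x":0,"y":0,"z":0.1,"claw":0},{"wx":0,"wy":0,"wz":0,"x":0,"y":0,"z":0.15,"claw":0},{"wx":0,"wy":0,"wz":0,"x":0,"y":0,"z":0.15,"claw":0}]}}

```text
clock: 4.12
position: [0.4688, 0.1055, 0.0648]
tool_rot: [3.141, 0.001, -0.002]
force: [-0.0, 0.0, -0.0]
grip_width: 0.0001
```

Call:
{"name": "jog_arm", "arguments": {"increments": [{"wx":0,"wy":0,"wz":0,"x":0,"y":0,"z":0.1,"claw":0},{"wx":0,"wy":0,"wz":0,"x":0,"y":0,"z":0.1,"claw":0}]}}

```text
clock: 4.38
position: [0.4688, 0.1055, 0.0637]
tool_rot: [3.141, 0.001, -0.002]
force: [0.5, -0.3, 1.0]
grip_width: -0.0002
```

Call:
{"name": "jog_arm", "arguments": {"increments": [{"wx":0,"wy":0,"wz":0,"x":0,"y":0,"z":0.08,"claw":0},{"wx":0,"wy":0,"wz":0,"x":0,"y":0,"z":0.08,"claw":0}]}}

```text
clock: 4.62
position: [0.4687, 0.1055, 0.0628]
tool_rot: [3.141, 0.001, -0.002]
force: [-0.2, 0.1, -0.5]
grip_width: 0.0001
```

Call:
{"name": "jog_arm", "arguments": {"increments": [{"wx":0,"wy":0,"wz":0,"x":0,"y":0,"z":0.08,"claw":0},{"wx":0,"wy":0,"wz":0,"x":0,"y":0,"z":0.08,"claw":0}]}}

```text
clock: 4.88
position: [0.4688, 0.1055, 0.0621]
tool_rot: [3.141, 0.001, -0.002]
force: [-0.5, 0.6, 0.6]
grip_width: 0.0001
```

Call:
{"name": "jog_arm", "arguments": {"increments": [{"wx":0,"wy":0,"wz":0,"x":0,"y":0,"z":0.08,"claw":0},{"wx":0,"wy":0,"wz":0,"x":0,"y":0,"z":0.08,"claw":0}]}}

```text
clock: 5.12
position: [0.4688, 0.1055, 0.0613]
tool_rot: [3.141, 0.001, -0.002]
force: [-1.7, -0.2, 4.3]
grip_width: 0.0002
```

Call:
{"name": "jog_arm", "arguments": {"increments": [{"wx":0,"wy":0,"wz":0,"x":0,"y":0,"z":-2,"claw":0},{"wx":0,"wy":0,"wz":0,"x":4,"y":-0.2,"z":-2,"claw":0},{"wx":0,"wy":0,"wz":0,"x":8,"y":-0.4,"z":-2,"claw":0},{"wx":0,"wy":0,"wz":0,"x":10.97,"y":-0.4,"z":-2,"claw":0},{"wx":0,"wy":0,"wz":0,"x":10.97,"y":-0.4,"z":-1.5,"claw":0},{"wx":0,"wy":0,"wz":0,"x":10.97,"y":-0.4,"z":-0.95,"claw":0},{"wx":0,"wy":0,"wz":0,"x":10.97,"y":-0.4,"z":-0.85,"claw":0},{"wx":0,"wy":0,"wz":0,"x":10.97,"y":-0.4,"z":-0.85,"claw":0}]}}

```text
clock: 6.12
position: [0.5781, 0.1094, 0.0698]
tool_rot: [3.141, 0.001, -0.002]
force: [1.2, -0.2, 0.9]
grip_width: -0.0003
```

Call:
{"name": "jog_arm", "arguments": {"increments": [{"wx":0,"wy":0,"wz":0,"x":0,"y":0,"z":0.1,"claw":0},{"wx":0,"wy":0,"wz":0,"x":0,"y":0,"z":0.15,"claw":0},{"wx":0,"wy":0,"wz":0,"x":0,"y":0,"z":0.15,"claw":0}]}}

```text
clock: 6.5
position: [0.5781, 0.1094, 0.0683]
tool_rot: [3.141, 0.001, -0.002]
force: [-0.4, 0.0, -0.9]
grip_width: -0.0003
```

Call:
{"name": "jog_arm", "arguments": {"increments": [{"wx":0,"wy":0,"wz":0,"x":0,"y":0,"z":0.05,"claw":0},{"wx":0,"wy":0,"wz":0,"x":0,"y":0,"z":0.05,"claw":0}]}}

```text
clock: 6.75
position: [0.5781, 0.1094, 0.0677]
tool_rot: [3.141, 0.001, -0.002]
force: [0.3, 1.2, -0.2]
grip_width: 0.0
```

Call:
{"name": "jog_arm", "arguments": {"increments": [{"wx":0,"wy":0,"wz":0,"x":0,"y":0,"z":0.05,"claw":0},{"wx":0,"wy":0,"wz":0,"x":0,"y":0,"z":0.05,"claw":0}]}}

```text
clock: 7.0
position: [0.578, 0.1094, 0.0672]
tool_rot: [3.141, 0.001, -0.002]
force: [0.8, 1.7, -0.3]
grip_width: 0.0003
```

Call:
{"name": "jog_arm", "arguments": {"increments": [{"wx":0,"wy":0,"wz":0,"x":0,"y":0,"z":0.05,"claw":0},{"wx":0,"wy":0,"wz":0,"x":0,"y":0,"z":0.05,"claw":0}]}}

```text
clock: 7.25
position: [0.578, 0.1094, 0.0667]
tool_rot: [3.141, 0.001, -0.002]
force: [0.6, -0.2, 0.5]
grip_width: 0.0002
```

Call:
{"name": "jog_arm", "arguments": {"increments": [{"wx":0,"wy":0,"wz":0,"x":0,"y":0,"z":0.05,"claw":0},{"wx":0,"wy":0,"wz":0,"x":0,"y":0,"z":0.05,"claw":0}]}}

```text
clock: 7.5
position: [0.5782, 0.1094, 0.0666]
tool_rot: [3.141, 0.001, -0.002]
force: [-2.3, -0.5, 9.1]
grip_width: -0.0
```

Call:
{"name": "jog_arm", "arguments": {"increments": [{"wx":0,"wy":0,"wz":0,"x":0,"y":0,"z":0.05,"claw":0},{"wx":0,"wy":0,"wz":0,"x":0,"y":0,"z":0.07,"claw":0},{"wx":0,"wy":0,"wz":0,"x":0,"y":0,"z":0.07,"claw":0}]}}

```text
clock: 7.88
position: [0.5782, 0.1094, 0.0666]
tool_rot: [3.141, 0.001, -0.002]
force: [-4.4, -1.4, 13.3]
grip_width: 0.0003
```

Call:
{"name": "jog_arm", "arguments": {"increments": [{"wx":0,"wy":0,"wz":0,"x":0,"y":0,"z":0.08,"claw":0},{"wx":0,"wy":0,"wz":0,"x":0,"y":0,"z":0.1,"claw":0},{"wx":0,"wy":0,"wz":0,"x":0,"y":0,"z":0.1,"claw":0}]}}

```text
clock: 8.25
position: [0.5782, 0.1094, 0.0663]
tool_rot: [3.141, 0.0, -0.002]
force: [-5.3, -0.7, 15.2]
grip_width: -0.0001
```

Call:
{"name": "jog_arm", "arguments": {"increments": [{"wx":0,"wy":0,"wz":0,"x":0,"y":0,"z":0.1,"claw":0},{"wx":0,"wy":0,"wz":0,"x":0,"y":0,"z":0.16,"claw":0},{"wx":0,"wy":0,"wz":0,"x":0,"y":0,"z":0.2,"claw":0},{"wx":0,"wy":0,"wz":0,"x":0,"y":0,"z":0.2,"claw":0}]}}

```text
clock: 8.75
position: [0.5783, 0.1094, 0.065]
tool_rot: [3.141, 0.0, -0.002]
force: [-5.3, -0.8, 14.4]
grip_width: -0.0
```

Call:
{"name": "jog_arm", "arguments": {"increments": [{"wx":0,"wy":0,"wz":0,"x":0,"y":0,"z":0.1,"claw":0},{"wx":0,"wy":0,"wz":0,"x":0,"y":0,"z":0.16,"claw":0},{"wx":0,"wy":0,"wz":0,"x":0,"y":0,"z":0.2,"claw":0},{"wx":0,"wy":0,"wz":0,"x":0,"y":0,"z":0.2,"claw":0}]}}

```text
clock: 9.25
position: [0.5782, 0.1094, 0.0637]
tool_rot: [3.141, 0.0, -0.002]
force: [-4.8, -0.3, 14.8]
grip_width: -0.0002
```

Call:
{"name": "jog_arm", "arguments": {"increments": [{"wx":0,"wy":0,"wz":0,"x":0,"y":0,"z":0.1,"claw":0},{"wx":0,"wy":0,"wz":0,"x":0,"y":0,"z":0.12,"claw":0},{"wx":0,"wy":0,"wz":0,"x":0,"y":0,"z":0.12,"claw":0}]}}

```text
clock: 9.62
position: [0.5783, 0.1094, 0.0632]
tool_rot: [3.141, -0.0, -0.002]
force: [-5.3, -0.6, 14.9]
grip_width: 0.0001
```

Call:
{"name": "jog_arm", "arguments": {"increments": [{"wx":0,"wy":0,"wz":0,"x":0,"y":0,"z":0.1,"claw":0},{"wx":0,"wy":0,"wz":0,"x":0,"y":0,"z":0.12,"claw":0},{"wx":0,"wy":0,"wz":0,"x":0,"y":0,"z":0.12,"claw":0}]}}

```text
clock: 10.0
position: [0.5783, 0.1094, 0.0627]
tool_rot: [3.141, -0.0, -0.002]
force: [-4.5, -0.6, 14.6]
grip_width: -0.0
```

Call:
{"name": "jog_arm", "arguments": {"increments": [{"wx":0,"wy":0,"wz":0,"x":0,"y":0,"z":0.1,"claw":0},{"wx":0,"wy":0,"wz":0,"x":0,"y":0,"z":0.12,"claw":0},{"wx":0,"wy":0,"wz":0,"x":0,"y":0,"z":0.12,"claw":0}]}}

```text
clock: 10.38
position: [0.5783, 0.1094, 0.0625]
tool_rot: [3.141, -0.001, -0.002]
force: [-7.2, -0.4, 20.5]
grip_width: 0.0002
```

Call:
{"name": "jog_arm", "arguments": {"increments": [{"wx":0,"wy":0,"wz":0,"x":0,"y":0,"z":0.1,"claw":0},{"wx":0,"wy":0,"wz":0,"x":0,"y":0,"z":0.11,"claw":0},{"wx":0,"wy":0,"wz":0,"x":0,"y":0,"z":0.11,"claw":0}]}}

```text
clock: 10.75
position: [0.5783, 0.1094, 0.0625]
tool_rot: [3.141, -0.001, -0.002]
force: [-7.2, -1.6, 22.3]
grip_width: -0.0004
```

Call:
{"name": "jog_arm", "arguments": {"increments": [{"wx":0,"wy":0,"wz":0,"x":0,"y":0,"z":-4,"claw":0},{"wx":0,"wy":0,"wz":0,"x":0,"y":0,"z":-9,"claw":0},{"wx":0,"wy":0,"wz":0,"x":-1,"y":4,"z":-13,"claw":0},{"wx":0,"wy":0,"wz":0,"x":-2,"y":9,"z":-15.5,"claw":0},{"wx":0,"wy":0,"wz":0,"x":-3,"y":14.5,"z":-16.8,"claw":0},{"wx":0,"wy":0,"wz":0,"x":-4,"y":20,"z":-16.8,"claw":0},{"wx":0,"wy":0,"wz":0,"x":-5,"y":25.5,"z":-16.8,"claw":100},{"wx":0,"wy":0,"wz":0,"x":-6,"y":31,"z":-16.8,"claw":100}]}}

```text
clock: 11.75
position: [0.5169, -0.2021, 0.2307]
tool_rot: [3.141, -0.001, -0.002]
force: [1.7, -0.7, 0.9]
grip_width: 0.0356
```

Run:
```python
from h import *
f=grab('scene','scene3'); crop('scene3',220,195,320,270,'c5')
o=bot.observe(); print(o['clock'],o['position'],o['tool_rot'],o['force'],o['grip_width'])
```

```text
c5 scale 8
11.8 [ 0.51453757 -0.21001663  0.23072173] [ 3.13768403e+00 -3.79917609e-04 -9.49272587e-03] [ -5.8570825  -10.20628361  -0.69950696] 0.04371790980432529
```

View pics/scene3.png

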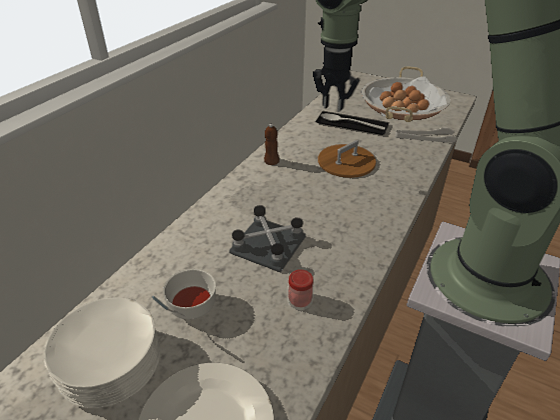

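The picture shows the stand undisturbed at about (268,240) and the arm moving towards the board at (347,160).

Call:
{"name": "jog_arm", "arguments": {"increments": [{"wx":0,"wy":0,"wz":7,"x":-1,"y":5,"z":0,"claw":100},{"wx":0,"wy":0,"wz":14,"x":-2,"y":10,"z":0,"claw":100},{"wx":0,"wy":0,"wz":20,"x":-2.5,"y":15,"z":0,"claw":100},{"wx":0,"wy":0,"wz":20,"x":-2.5,"y":15,"z":0,"claw":100},{"wx":0,"wy":0,"wz":20,"x":-2.5,"y":15,"z":0,"claw":100},{"wx":0,"wy":0,"wz":20,"x":-2.5,"y":15,"z":0,"claw":100}]}}

```text
clock: 12.55
position: [0.4886, -0.3586, 0.2313]
tool_rot: [3.139, -0.002, -0.357]
force: [0.5, 1.1, 0.2]
grip_width: 0.0854
```

Run:
```python
from h import *
f=grab('wrist','wrist4');print(f['origin'],f['orientation'])
o=bot.observe(); print(o['clock'],o['position'],o['tool_rot'],o['force'],o['grip_width'])
```

```text
[ 0.51509211 -0.28820351  0.37280319] [ 2.83858044e+00 -1.58214487e-03 -3.56532587e-01]
12.6 [ 0.48853686 -0.35873087  0.23138109] [ 3.13843262e+00 -1.74824698e-03 -3.56814669e-01] [-0.15728936  0.53271701 -0.297967  ] 0.08522927781562241
```

View pics/wrist4.png

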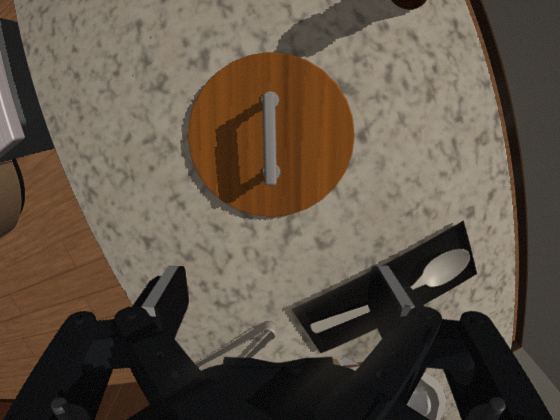

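View pics/c5.png

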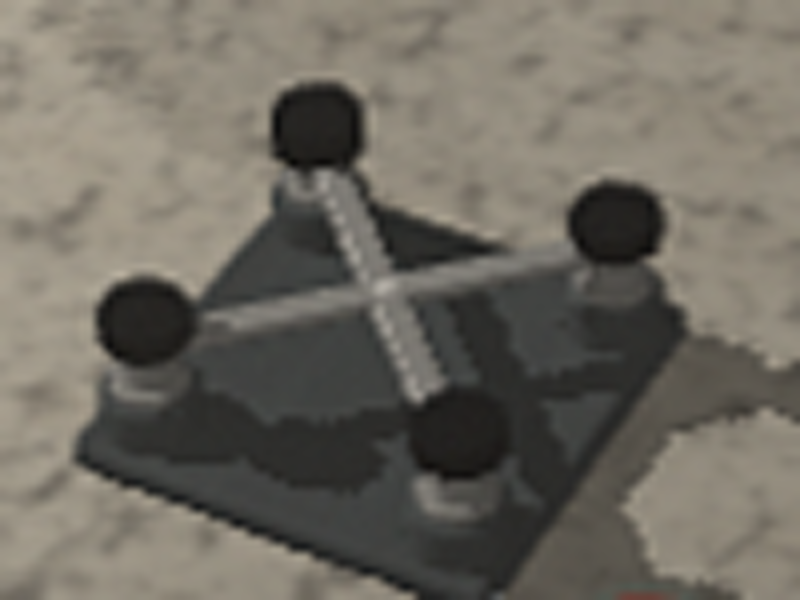

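The wrist view shows the board at about (271,134), with its bar running from (270,93) to (270,184), almost along the image column. The scene crop shows the far pad now lower.

Run:
```python
from h import *
f=load('wrist4'); hsv=cv2.cvtColor(f['pixels'],cv2.COLOR_RGB2HSV)
roi=np.zeros(hsv.shape[:2],np.uint8); cv2.circle(roi,(271,134),95,1,-1)
m=cv2.inRange(hsv,(3,110,25),(22,255,255))*roi
m=cv2.morphologyEx(m,cv2.MORPH_OPEN,np.ones((3,3)))
cs,_=cv2.findContours(m,0,1); c=max(cs,key=cv2.contourArea); h=cv2.convexHull(c)[:,0]
P=np.array([onplane(f,u,v,.012,True)[:2] for u,v in h])
A=np.c_[2*P,np.ones(len(P))]; s=np.linalg.lstsq(A,(P**2).sum(1),rcond=None)[0]
print('disc',s[:2],np.sqrt(s[2]+s[:2]@s[:2]))
roi2=np.zeros_like(roi); cv2.circle(roi2,(271,134),75,1,-1)
g=((hsv[:,:,1]<70)&(hsv[:,:,2]>60)&(roi2>0)).astype(np.uint8)
n,l,st,ce=cv2.connectedComponentsWithStats(g); i=1+np.argmax(st[1:,4]); print(st[i],ce[i])
for r in range(85,192,6):
    x=np.where(l[r]==i)[0]; 
    if len(x): print(r,x.min(),x.max(),end='; ')
print()
a,b=onplane(f,269,93,.064,True),onplane(f,271,184,.064,True)
print(a,b,np.linalg.norm(a-b),(a+b)/2,np.degrees(np.arctan2(*(a-b)[1::-1])))
```

```text
disc [ 0.49886263 -0.30993754] 0.09358163222761322
[ 261   92   19   93 1152] [269.78645833 137.80555556]
97 262 277; 103 263 277; 109 264 274; 115 263 274; 121 264 274; 127 264 274; 133 264 275; 139 264 275; 145 264 275; 151 264 275; 157 264 275; 163 265 275; 169 263 279; 175 265 278; 181 266 275; 
[ 0.51432842 -0.26846299  0.064     ] [ 0.48524265 -0.35109418  0.064     ] 0.08760077451290087 [ 0.49978554 -0.30977858  0.064     ] 70.60818251319145
```

Call:
{"name": "jog_arm", "arguments": {"increments": [{"wx":0,"wy":0,"wz":-1,"x":-0.7,"y":-3,"z":2,"claw":100},{"wx":0,"wy":0,"wz":-1,"x":-0.7,"y":-4.94,"z":6,"claw":100},{"wx":0,"wy":0,"wz":-1,"x":-0.7,"y":-4.94,"z":10,"claw":100},{"wx":0,"wy":0,"wz":-1,"x":-0.7,"y":-4.94,"z":11,"claw":100},{"wx":0,"wy":0,"wz":-1,"x":-0.7,"y":-4.94,"z":11,"claw":100},{"wx":0,"wy":0,"wz":-1,"x":-0.7,"y":-4.94,"z":11,"claw":100}]}}

```text
clock: 13.35
position: [0.4999, -0.311, 0.1227]
tool_rot: [3.138, -0.004, -0.34]
force: [0.6, -0.2, -0.0]
grip_width: 0.0853
```

Run:
```python
from h import *
f=grab('wrist','wrist5')
o=bot.observe(); print(o['clock'],o['position'],o['tool_rot'],o['force'],o['grip_width'])
M=R.from_euler('xyz',o['tool_rot']).as_matrix()
print('to grasp (cm)',100*M.T@(np.array([.4992,-.310,.037])-o['position']))
print('level rotvec deg',np.degrees((R.from_matrix(M).inv()*R.from_euler('xyz',[np.pi,0,np.radians(-19.4)])).as_rotvec()))
```

```text
13.4 [ 0.49989596 -0.31090211  0.12266217] [ 3.13811192 -0.00375688 -0.33961807] [ 0.79545211 -0.9735799   0.28599605] 0.08560178071605104
to grasp (cm) [-0.12785383 -0.09168919  8.56552983]
level rotvec deg [ 0.19954125 -0.21515108 -0.05905656]
```

View pics/wrist5.png

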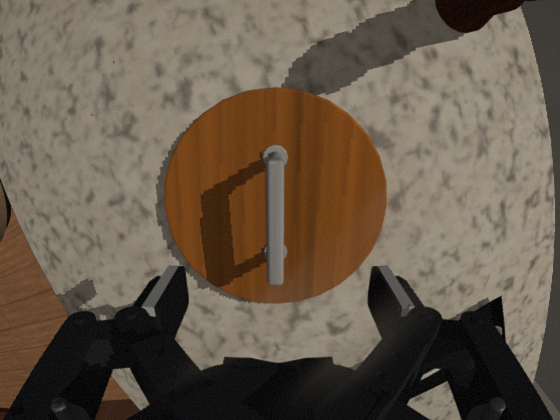

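The bar is at column 275, just left of centre, and lies between the open fingers. I'm descending to grasp it.

Call:
{"name": "jog_arm", "arguments": {"increments": [{"wx":0.2,"wy":-0.2,"wz":0,"x":-0.16,"y":-0.09,"z":3,"claw":100},{"wx":0.2,"wy":-0.2,"wz":0,"x":-0.16,"y":-0.09,"z":5.5,"claw":100},{"wx":0.2,"wy":-0.2,"wz":0,"x":-0.16,"y":-0.09,"z":7.5,"claw":100},{"wx":0.2,"wy":-0.2,"wz":0,"x":-0.16,"y":-0.09,"z":8.5,"claw":100},{"wx":0.2,"wy":-0.2,"wz":0,"x":-0.16,"y":-0.09,"z":8.56,"claw":100},{"wx":0.2,"wy":-0.2,"wz":0,"x":-0.16,"y":-0.09,"z":8.56,"claw":100}]}}

```text
clock: 14.15
position: [0.4993, -0.3102, 0.0378]
tool_rot: [3.141, -0.001, -0.34]
force: [-0.1, -0.3, 0.4]
grip_width: 0.0858
```

Run:
```python
from h import *
f=grab('wrist','wrist6')
o=bot.observe(); print(o['clock'],o['position'],o['tool_rot'],o['force'],o['grip_width'])
```

```text
14.2 [ 0.49930794 -0.31016123  0.0378114 ] [ 3.14143585e+00 -1.40248137e-03 -3.39630434e-01] [-0.05990346  0.07555779 -0.97585651] 0.08527236003749804
```

View pics/wrist6.png

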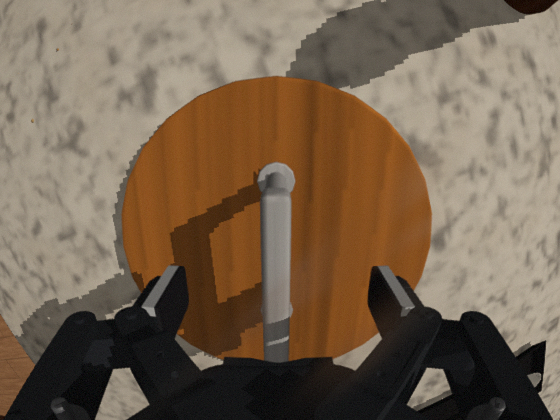

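The bar sits at column 276, between the fingers at about 185 and 372. Closing now.

Call:
{"name": "jog_arm", "arguments": {"increments": [{"wx":0,"wy":0,"wz":0,"x":0,"y":0,"z":0,"claw":40},{"wx":0,"wy":0,"wz":0,"x":0,"y":0,"z":0,"claw":0},{"wx":0,"wy":0,"wz":0,"x":0,"y":0,"z":0,"claw":0},{"wx":0,"wy":0,"wz":0,"x":0,"y":0,"z":0,"claw":0},{"wx":0,"wy":0,"wz":0,"x":0,"y":0,"z":0,"claw":0},{"wx":0,"wy":0,"wz":0,"x":0,"y":0,"z":0,"claw":0}], "squeeze": 70}}

```text
clock: 14.95
position: [0.4993, -0.3102, 0.038]
tool_rot: [3.141, -0.001, -0.34]
force: [-0.8, 1.2, 5.6]
grip_width: 0.0109
```

Call:
{"name": "jog_arm", "arguments": {"increments": [{"wx":0,"wy":0,"wz":0,"x":0,"y":0,"z":-0.3,"claw":0},{"wx":0,"wy":0,"wz":0,"x":0,"y":0,"z":-1,"claw":0},{"wx":0,"wy":0,"wz":0,"x":0,"y":0,"z":-2.5,"claw":0},{"wx":0,"wy":0,"wz":0,"x":0,"y":0,"z":-5,"claw":0},{"wx":0,"wy":0,"wz":0,"x":0,"y":0,"z":-8,"claw":0},{"wx":0,"wy":0,"wz":0,"x":0,"y":0,"z":-11,"claw":0},{"wx":0,"wy":0,"wz":0,"x":0,"y":0,"z":-12,"claw":0},{"wx":0,"wy":0,"wz":0,"x":0,"y":0,"z":-12,"claw":0},{"wx":0,"wy":0,"wz":0,"x":0,"y":0,"z":-12,"claw":0},{"wx":0,"wy":0,"wz":0,"x":0,"y":0,"z":-12,"claw":0}]}}

```text
clock: 16.2
position: [0.4987, -0.3099, 0.157]
tool_rot: [3.142, 0.0, -0.34]
force: [-0.7, 0.3, -5.4]
grip_width: 0.011
```

Run:
```python
from h import *
f=grab('wrist','wrist7'); grab('side','side7')
o=bot.observe(); print(o['clock'],o['position'],o['tool_rot'],o['force'],o['moment'],o['grip_width'])
a=np.hstack([cv2.imread('pics/wrist7.png')[:, :],cv2.imread('pics/side7.png')]); cv2.imwrite('pics/m7.png',cv2.resize(a,(800,300)))
```

```text
16.3 [ 0.498896   -0.30995803  0.15733126] [ 3.14155624e+00 -3.41916176e-04 -3.39634627e-01] [-0.16201635 -0.04232245 -5.68378122] [ 0.02897782  0.00641162 -0.04311652] 0.011089501816046368
```

View pics/m7.png

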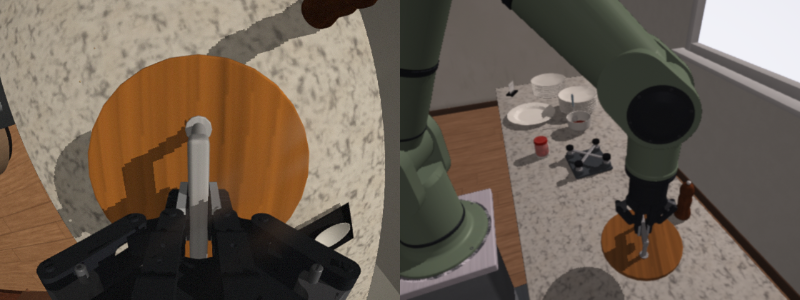

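The board is hanging level in the grip, with the jar, mill and bowl untouched. Next I'm checking the disc centre against the TCP.

```bash
python3 - <<'E'
from h import *
from scipy.optimize import least_squares
T6=np.array([.4993,-.3102]); T7=np.array([.4988,-.3099])
def fit(name,z,T,seed,fish,vmax):
    f=load(name); hsv=cv2.cvtColor(f['pixels'],cv2.COLOR_RGB2HSV)
    m=cv2.inRange(hsv,(3,110,25),(22,255,255)); m[vmax:]=0
    m=cv2.morphologyEx(m,cv2.MORPH_OPEN,np.ones((5,5)))
    n,l,st,ce=cv2.connectedComponentsWithStats(m); i=l[seed[1],seed[0]]; print(name,st[i])
    cs,_=cv2.findContours((l==i).astype(np.uint8),0,1); h=cv2.convexHull(max(cs,key=cv2.contourArea))[:,0]
    h=h[h[:,1]<vmax-3]
    P=np.array([onplane(f,u,v,z,fish)[:2] for u,v in h]); P=P
    r=least_squares(lambda p:np.hypot(*(P-p[:2]).T)-p[2],[*T,.095],loss='soft_l1',f_scale=.001)
    r2=least_squares(lambda p:np.hypot(*(P-p).T)-.095,T,loss='soft_l1',f_scale=.001)
    print(r.x,r2.x,np.abs(r2.fun).max())
    yaw=-.3396; d=r2.x-T
    print('offset tool x,y mm',1e3*(d@[np.cos(yaw),np.sin(yaw)]),1e3*(d@[np.sin(yaw),-np.cos(yaw)]))
fit('wrist6',.012,T6,(340,200),True,260)
fit('wrist7',.157-.038+.012,T7,(340,150),True,250)
E
python3 - <<'E'
import sys; sys.path.insert(0,'.')
import os; os.chdir('.')
from h import *
crop('side7',270,280,410,400,'c7')
E
```

```text
wrist6 [  122    76   310   184 43950]
[ 0.4992301  -0.30900054  0.09285787] [ 0.49840224 -0.3114203 ] 0.002048659069791528
offset tool x,y mm -0.43999274306604447 1.449661946062885
wrist7 [  123    76   310   174 41138]
[ 0.49948043 -0.30887083  0.09274757] [ 0.49853308 -0.3114255 ] 0.001987797606919181
offset tool x,y mm 0.25648558313296554 1.5272893026887464
c7 scale 5
```

View pics/c7.png

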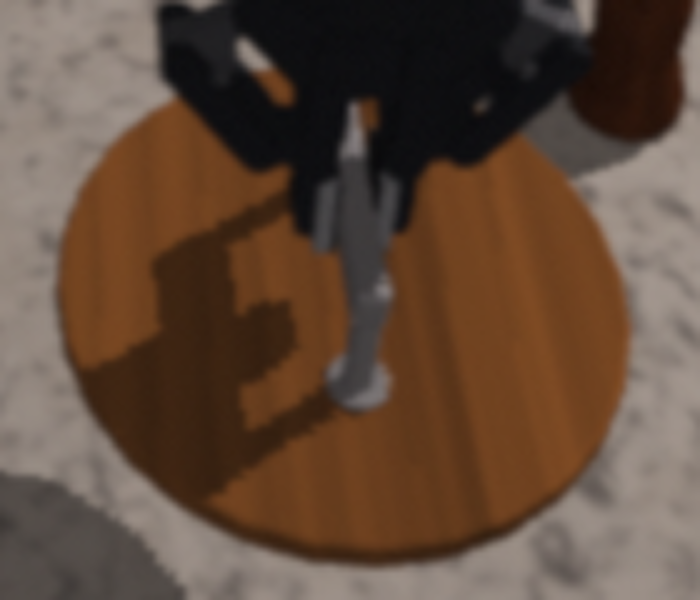

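Call:
{"name": "jog_arm", "arguments": {"increments": [{"wx":0,"wy":0,"wz":0,"x":-0.5,"y":-1.8,"z":0,"claw":0},{"wx":0,"wy":0,"wz":0,"x":-1.8,"y":-5.9,"z":0,"claw":0},{"wx":0,"wy":0,"wz":0,"x":-3.4,"y":-11.3,"z":0,"claw":0},{"wx":0,"wy":0,"wz":0,"x":-5.2,"y":-17.2,"z":0,"claw":0},{"wx":0,"wy":0,"wz":0,"x":-7.1,"y":-23.6,"z":0,"claw":0},{"wx":0,"wy":0,"wz":0,"x":-9,"y":-29.9,"z":0,"claw":0},{"wx":0,"wy":0,"wz":0,"x":-10.7,"y":-35.8,"z":0,"claw":0},{"wx":0,"wy":0,"wz":0,"x":-12.2,"y":-40.8,"z":0,"claw":0},{"wx":0,"wy":0,"wz":0,"x":-13.2,"y":-43.9,"z":0,"claw":0},{"wx":0,"wy":0,"wz":0,"x":-13.6,"y":-45.3,"z":0,"claw":0}]}}

```text
clock: 17.55
position: [0.5208, 0.1652, 0.157]
tool_rot: [-3.141, 0.0, -0.337]
force: [-0.5, -0.4, -5.3]
grip_width: 0.0107
```

Call:
{"name": "jog_arm", "arguments": {"increments": [{"wx":0,"wy":0,"wz":0,"x":0,"y":0,"z":0,"claw":0},{"wx":0,"wy":0,"wz":0,"x":0,"y":0,"z":0,"claw":0},{"wx":0,"wy":0,"wz":0,"x":0,"y":0,"z":0,"claw":0}]}}

```text
clock: 17.92
position: [0.5209, 0.1639, 0.1571]
tool_rot: [3.142, 0.0, -0.338]
force: [-0.4, -0.2, -5.4]
grip_width: 0.0113
```

Run:
```python
from h import *
f=grab('wrist','wrist8'); 
o=bot.observe(); print(o['clock'],o['position'],o['tool_rot'],o['force'],o['moment'],o['grip_width'])
M=R.from_euler('xyz',o['tool_rot']).as_matrix()
print('to go (cm)',100*M.T@(np.array([.5215,.1625,.112])-o['position']))
print('level rotvec deg',np.degrees((R.from_matrix(M).inv()*R.from_euler('xyz',[3.1414,-.0014,-.3396])).as_rotvec()))
```

```text
17.975 [0.52094334 0.16409486 0.15712234] [-3.14149457e+00  5.13369228e-05 -3.38122077e-01] [ 0.57406824 -0.63456936 -4.81234281] [-0.02418043  0.06376145  0.02837221] 0.0104886349423185
to go (cm) [0.10565001 0.13243267 4.51221605]
level rotvec deg [-0.01671502  0.08315146  0.08468266]
```

View pics/wrist8.png

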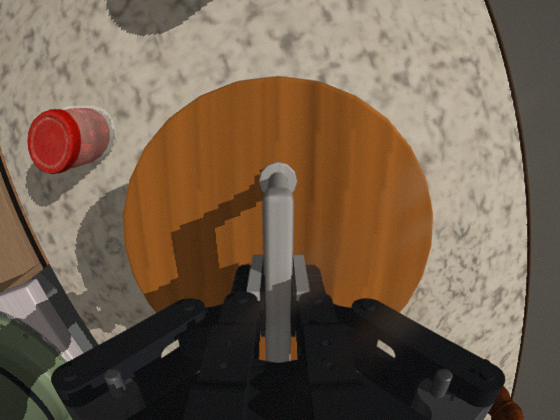

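Call:
{"name": "jog_arm", "arguments": {"increments": [{"wx":0,"wy":0,"wz":0,"x":0.1,"y":0.13,"z":1,"claw":0},{"wx":0,"wy":0,"wz":0,"x":0.1,"y":0.13,"z":2.3,"claw":0},{"wx":0,"wy":0,"wz":0,"x":0.1,"y":0.13,"z":3.6,"claw":0},{"wx":0,"wy":0,"wz":0,"x":0.1,"y":0.13,"z":4.5,"claw":0},{"wx":0,"wy":0,"wz":0,"x":0.1,"y":0.13,"z":4.9,"claw":0},{"wx":0,"wy":0,"wz":0,"x":0.1,"y":0.13,"z":5.1,"claw":0},{"wx":0,"wy":0,"wz":0,"x":0.1,"y":0.13,"z":5.1,"claw":0},{"wx":0,"wy":0,"wz":0,"x":0.1,"y":0.13,"z":5.1,"claw":0}]}}

```text
clock: 18.98
position: [0.5216, 0.1626, 0.1064]
tool_rot: [-3.141, -0.0, -0.338]
force: [0.5, 0.1, -4.8]
grip_width: 0.011
```

Run:
```python
from h import *
a=grab('scene','scene9');b=grab('side','side9')
o=bot.observe(); print(o['clock'],o['position'],o['tool_rot'],o['force'],o['moment'],o['grip_width'])
A=cv2.imread('pics/scene9.png')[170:290,200:340];B=cv2.imread('pics/side9.png')[150:270,200:340]
cv2.imwrite('pics/m9.png',cv2.resize(np.hstack([A,B]),(800,343),interpolation=cv2.INTER_CUBIC))
M=R.from_euler('xyz',o['tool_rot']).as_matrix()
print('to go (cm)',100*M.T@(np.array([.5215,.1625,.1005])-o['position']))
print('rot',np.degrees((R.from_matrix(M).inv()*R.from_euler('xyz',[3.1414,-.0014,-.3396])).as_rotvec()))
```

```text
19.075 [0.52153781 0.16258645 0.10635621] [-3.14126553e+00 -2.29688596e-04 -3.38060837e-01] [ 0.08940542 -0.2416677  -5.65931382] [0.00192956 0.02169927 0.01018848] 0.01056717159955079
to go (cm) [-0.00083467  0.00960169  0.58561774]
rot [-0.02985262  0.06705982  0.08818299]
```

View pics/m9.png

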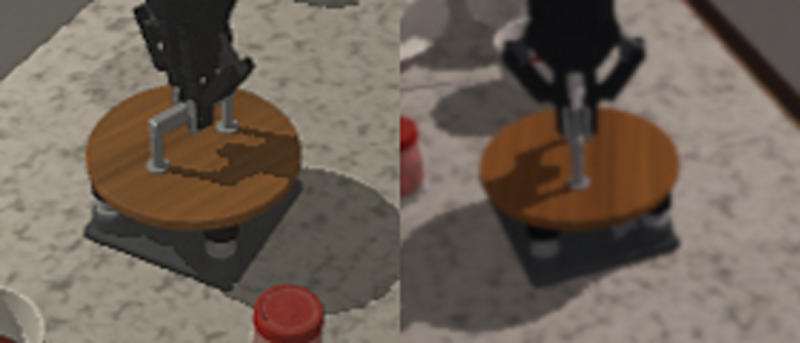

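The views show the board just over the pads and clear of the jar. I'm lowering it in small steps.

Call:
{"name": "jog_arm", "arguments": {"increments": [{"wx":0,"wy":0,"wz":0,"x":0,"y":0.01,"z":0.15,"claw":0},{"wx":0,"wy":0,"wz":0,"x":0,"y":0.01,"z":0.3,"claw":0},{"wx":0,"wy":0,"wz":0,"x":0,"y":0.01,"z":0.4,"claw":0},{"wx":0,"wy":0,"wz":0,"x":0,"y":0.01,"z":0.4,"claw":0}]}}

```text
clock: 19.58
position: [0.5215, 0.1625, 0.1023]
tool_rot: [-3.141, -0.0, -0.338]
force: [-0.4, -0.3, -5.4]
grip_width: 0.0106
```

Call:
{"name": "jog_arm", "arguments": {"increments": [{"wx":0,"wy":0,"wz":0,"x":0,"y":0,"z":0.04,"claw":0},{"wx":0,"wy":0,"wz":0,"x":0,"y":0,"z":0.08,"claw":0},{"wx":0,"wy":0,"wz":0,"x":0,"y":0,"z":0.08,"claw":0}]}}

```text
clock: 19.95
position: [0.5215, 0.1625, 0.1014]
tool_rot: [-3.141, -0.0, -0.338]
force: [0.1, 0.2, -5.7]
grip_width: 0.0106
```

Call:
{"name": "jog_arm", "arguments": {"increments": [{"wx":0,"wy":0,"wz":0,"x":0,"y":0,"z":0.05,"claw":0},{"wx":0,"wy":0,"wz":0,"x":0,"y":0,"z":0.05,"claw":0}]}}

```text
clock: 20.2
position: [0.5215, 0.1625, 0.1009]
tool_rot: [-3.141, -0.0, -0.338]
force: [0.4, -0.3, -6.2]
grip_width: 0.0107
```

Call:
{"name": "jog_arm", "arguments": {"increments": [{"wx":0,"wy":0,"wz":0,"x":0,"y":0,"z":0.04,"claw":0},{"wx":0,"wy":0,"wz":0,"x":0,"y":0,"z":0.04,"claw":0}]}}

```text
clock: 20.45
position: [0.5215, 0.1625, 0.1005]
tool_rot: [-3.141, -0.0, -0.338]
force: [0.5, 0.2, -5.4]
grip_width: 0.0106
```

Call:
{"name": "jog_arm", "arguments": {"increments": [{"wx":0,"wy":0,"wz":0,"x":0,"y":0,"z":0.04,"claw":0},{"wx":0,"wy":0,"wz":0,"x":0,"y":0,"z":0.04,"claw":0}]}}

```text
clock: 20.7
position: [0.5215, 0.1626, 0.1003]
tool_rot: [-3.141, -0.0, -0.338]
force: [-1.2, 1.1, -0.8]
grip_width: 0.0107
```

Call:
{"name": "jog_arm", "arguments": {"increments": [{"wx":0,"wy":0,"wz":0,"x":0,"y":0,"z":0,"claw":20},{"wx":0,"wy":0,"wz":0,"x":0,"y":0,"z":0,"claw":40},{"wx":0,"wy":0,"wz":0,"x":0,"y":0,"z":0,"claw":70},{"wx":0,"wy":0,"wz":0,"x":0,"y":0,"z":0,"claw":70},{"wx":0,"wy":0,"wz":0,"x":0,"y":0,"z":0,"claw":70}], "squeeze": 20}}

```text
clock: 21.32
position: [0.5215, 0.1626, 0.1002]
tool_rot: [-3.141, -0.0, -0.338]
force: [0.2, -0.6, -0.1]
grip_width: 0.0595
```

Run:
```python
from h import *
f=grab('wrist','wrist10')
o=bot.observe(); print(o['clock'],o['position'],o['tool_rot'],o['force'],o['grip_width'])
```

```text
21.375 [0.52144819 0.16257842 0.10024902] [-3.14122556e+00 -5.53860082e-05 -3.38090756e-01] [-0.6080427   0.67891372 -0.34511348] 0.05954255054736818
```

View pics/wrist10.png

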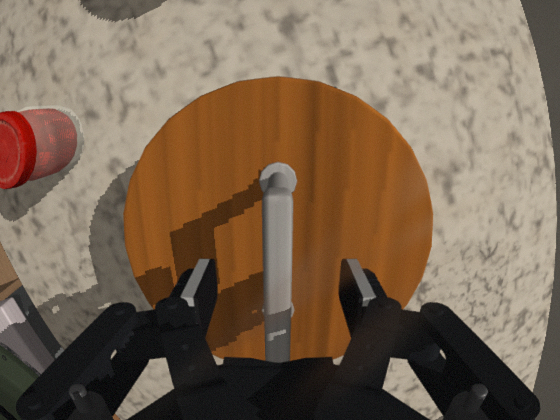

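Fingers are clear on both sides and the board hasn't moved (top edge still at row 76). I'm retreating straight up, then back for a check view.

Call:
{"name": "jog_arm", "arguments": {"increments": [{"wx":0,"wy":0,"wz":0,"x":0,"y":0,"z":-0.5,"claw":75},{"wx":0,"wy":0,"wz":0,"x":0,"y":0,"z":-3,"claw":75},{"wx":0,"wy":0,"wz":0,"x":0,"y":0,"z":-7,"claw":75},{"wx":0,"wy":0,"wz":0,"x":0,"y":0,"z":-11,"claw":75},{"wx":0,"wy":0,"wz":0,"x":0,"y":3,"z":-14,"claw":75},{"wx":0,"wy":0,"wz":0,"x":0,"y":7,"z":-16,"claw":75},{"wx":0,"wy":0,"wz":0,"x":0,"y":10,"z":-16,"claw":75},{"wx":0,"wy":0,"wz":0,"x":0,"y":11,"z":-16,"claw":75},{"wx":0,"wy":0,"wz":0,"x":0,"y":11,"z":-16,"claw":75},{"wx":0,"wy":0,"wz":0,"x":0,"y":11,"z":-16,"claw":75}]}}

```text
clock: 22.62
position: [0.4852, 0.0598, 0.26]
tool_rot: [-3.141, 0.0, -0.337]
force: [0.4, -0.0, -0.6]
grip_width: 0.064
```

Run:
```python
from h import *
a=grab('scene','scene11');b=grab('side','side11');f=grab('wrist','wrist11')
o=bot.observe(); print(o['clock'],o['position'],o['force'])
A=cv2.imread('pics/scene11.png')[170:290,200:340];B=cv2.imread('pics/side11.png')[150:270,200:340]
cv2.imwrite('pics/m11.png',cv2.resize(np.hstack([A,B]),(800,343),interpolation=cv2.INTER_CUBIC))
```

```text
22.775 [0.48505899 0.05949898 0.25995376] [ 0.26235014 -0.92777307 -0.36717991]
```

View pics/m11.png

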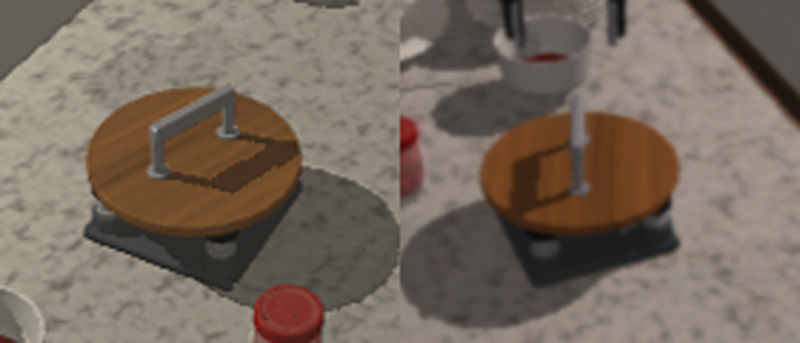

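View pics/wrist11.png

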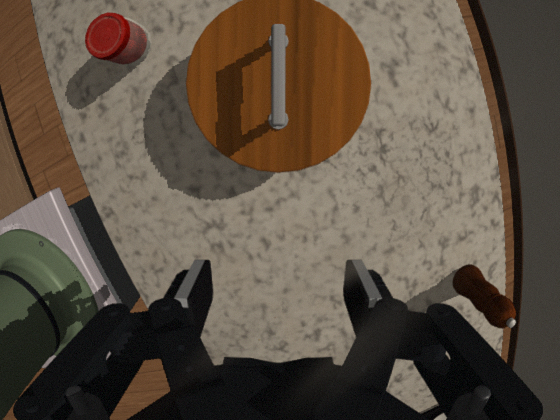

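The board rests on the pads, free of the gripper. The jar, bowl and mill look undisturbed. I'll measure the disc centre and level from the views.

Run:
```python
from h import *
from scipy.optimize import least_squares
for name,seed,fish in [('scene11',(240,215),0),('side11',(310,205),0),('wrist11',(340,90),1)]:
    f=load(name); hsv=cv2.cvtColor(f['pixels'],cv2.COLOR_RGB2HSV)
    m=cv2.inRange(hsv,(3,110,25),(22,255,255))
    m=cv2.morphologyEx(m,cv2.MORPH_OPEN,np.ones((3,3)))
    n,l,st,ce=cv2.connectedComponentsWithStats(m); i=l[seed[1],seed[0]]
    cs,_=cv2.findContours((l==i).astype(np.uint8),0,1); h=cv2.convexHull(max(cs,key=cv2.contourArea))[:,0]
    h=h[h[:,1]>1]
    P=np.array([onplane(f,u,v,.0735,fish)[:2] for u,v in h])
    r=least_squares(lambda p:np.hypot(*(P-p[:2]).T)-p[2],[.52,.16,.095],loss='soft_l1',f_scale=.001)
    print(name,st[i],r.x.round(4))
# handle ends top, from scene & side crops (scale 800/280)
k=280/800
s=load('scene11');q=load('side11')
a=tri([(s,200+157*k,170+128*k,0),(q,200+576*k,150+93*k,0)]);b=tri([(s,200+231*k,170+90*k,0),(q,200+577*k,150+140*k,0)])
print(a,b)
```

```text
scene11 [ 230  201   75   52 2687] [0.52   0.1667 0.0963]
side11 [     0      0    560    420 214119] [0.8794 1.0116 1.5372]
wrist11 [  186     0   185   172 24021] [0.5217 0.1618 0.0936]
(array([0.73619336, 0.03230046, 0.07258422]), [np.float64(0.14263063798634126), np.float64(0.14263063798634115)]) (array([ 0.68950489, -0.03822439,  0.08398279]), [np.float64(0.1378879332494966), np.float64(0.1378879332494965)])
```

Run:
```python
from h import *
k=280/800
s=load('scene11');q=load('side11')
for p1 in [(157,128,576,93),(157,128,577,140)]:pass
for A in [(157,128,576,93),(231,90,577,143)]:
    print(tri([(s,200+A[0]*k,170+A[1]*k,0),(q,200+(A[2]-400)*k,150+A[3]*k,0)]))
    
f=load('side11'); hsv=cv2.cvtColor(f['pixels'],cv2.COLOR_RGB2HSV); m=cv2.inRange(hsv,(3,110,25),(18,255,255)); m[:185]=0;m[240:]=0;m[:,:220]=0;m[:,305:]=0
m=cv2.morphologyEx(m,cv2.MORPH_OPEN,np.ones((3,3))); ys,xs=np.where(m)
c=max(cv2.findContours(m,0,1)[0],key=cv2.contourArea); (e,ax,an)=cv2.fitEllipse(cv2.convexHull(c)); print(e,ax,an,onplane(f,*e,.070))
```

```text
(array([0.53467554, 0.20107103, 0.12588597]), [np.float64(0.001973887566883473), np.float64(0.00197388756688366)])
(array([0.50838816, 0.1228202 , 0.12414587]), [np.float64(0.0032164322833459014), np.float64(0.003216432283345934)])
(262.3224182128906, 210.3491973876953) (43.874046325683594, 69.54256439208984) 87.205322265625 [0.52010678 0.15392147 0.07      ]
```

Run:
```python
from h import *
print(bot.job_done(), bot.observe()['clock'])
```

```text
the job is handed in; nothing more can be done
the job is handed in; nothing more can be done
```

The high pad was the one on post_2. I pushed it home, set the board on the pads centred and level within what I could measure, and let go. I handed the job in at about 23 s of the 72 s allowed.

**Finding the pad:** I touched only two pads. post_4 gave softly at about 61.8 mm, with 4.3 N on it. post_2 was firm at 66.6 mm, 4.8 mm higher. That settled it, so I did not touch post_1 or post_3.

**Pushing it home:** post_2 slid down at about 15 N and stopped at 62.5 mm. It held there at 22 N.

**Placing the board:** I lowered it until the pads carried about 4.7 N of its 5.5 N weight, then opened the gripper. It did not move on release.

**Last checks:**
- **Centring:** the wrist camera puts the board's centre at (0.5217, 0.1618), and the middle of the handle comes out at about (0.5215, 0.162). The stand's centre is (0.5215, 0.1625), so both agree within 1 mm.
- **Level:** the two ends of the handle came out 1.7 mm apart in height over 83 mm. That is within the pixel error of those views, so it supports "level" but does not prove it closely.
- **Disagreements:** the outline fits in the two fixed cameras were off-centre by 4 mm (scene) and about 9 mm (side). I put that down to those outlines including the board's rim, and in the side view also being incomplete, and relied on the wrist and handle figures instead.
- **Bystanders:** the jar, mill and bowl looked undisturbed in the last pictures. I did not measure their positions again.

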